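Seat the microscope lamp filter

ROBOT

A 6-joint arm with a two-finger parallel gripper is mounted at the origin on the work surface. World frame = base frame: x ahead of the robot, y to its left, z up, the work surface at z = 0. Lengths are in m, angles in rad, forces in N, time in s.
With the tool pointing down it reaches from about 0.35 to 0.85 m from the base axis. Payload 8.1 kg.
Tool frame: the origin (TCP) lies between the finger pads; the fingertips stand 8 mm ahead of it and the grasp point (between the pads) lies 11 mm behind it (robot.tip_reach is the y of the fingertips in the tool frame, in m); y points along the fingers, z is the direction in which the jaws open and shut, and the axes are right-handed (so a half turn about y gives the same grasp; the last joint's range is limited). The gripper opens to 93 mm and grips with 3 to 60 N. Pads are 15 mm wide; open, the fingers measure 128 mm over their backs; the gripper's body (75 mm by 188 mm) begins 65 mm behind the grasp point.
Start: joints at [-1.362, 0.13, 1.488, -0, 1.523, -0.085], TCP at [0.174, -0.574, 0.195] pointing down, gripper open.
Joint ranges: [-2.96, 2.96], [-0.89, 2.26], [0.02, 2.5], [-1.34, 4.48], [0, 2.73], [-2.66, 2.66]. Speed limits (rad/s): [2.39, 2.39, 2.79, 3.14, 3.14, 3.14].

INTERFACE

Orientations are given as a rotation vector (axis times angle).
In Python, from plant import robot gives the robot as it stands.
- The arm moves only by the tool carry_out, never from a script. Its argument "increments" is a list of rows, each an object with "linear": the shift along the tool's x, y, z in m, a list of three; "yaw": the turn about the tool's y in rad. A call has 1 to 5 rows; each row is the pose to reach, as a shift and turn from the pose measured when the call began, along the tool's axes at that moment; what a row does not reach only later rows make up. A row lasts 1/8 s, in which the tool goes at most 62.5 mm and 10.7 degrees, less where a joint would pass 70% of its speed; a pose out of reach is approached as far as the arm can. A call with a gripper value outside its range is refused whole. "gripper" is the opening, from 0 (shut) to 1 (fully open), set as the call begins (left out, the last holds). The fingers move at their own pace and stop on an object; "newtons" is the grip in N (left out, the last holds). Time passes only in rows, so rows that repeat a pose let the fingers close. It gives the time, the measured TCP pose, the force and the opening at its end, in the units of the state.
- robot.read_state(): the state, without advancing time (a new reading comes with each control period).
- robot.read_camera(name): name is "side" or "top"; returns the picture (420x560x3 uint8, blue, green, red); there is no depth.
- robot.camera_params(name): a dict with "fov_y" (degrees; the focal length in pixels is half the picture's height over the tangent of half this angle, whatever the lens; pixels are square), "cx", "cy" (the principal point, pixels), "k1" (the pictures are not rectified: a ray, as slopes to the right and down, at radius r is drawn at 1 + k1 r^2 times it, then the intrinsics apply), "R" (3x3) and "t" (3): a world point X has camera coordinates R X + t. Camera axes: x right, y down, z forward; pixel columns grow to the right and rows downward; lengths in m; the calibration is good to about 2 mm. A picture is of the moment at which its call begins. camera_params takes no time and is no camera call.
- robot.close_job(): hands the job in, once; it reports no verdict.
The state is a dict: "t": time; "q": joint angles; "dq": joint speeds; "joint_torque": joint torques, N m; "tool_pos": TCP position; "orientation": TCP orientation; "force": force on the tool from outside, world axes, zero at the start; "wrist_torque": the same for the moment, N m; "opening": finger opening in m.
Only numpy, scipy, OpenCV 4.12 (cv2) and the standard library are available. Lean on these libraries where they do the work, as an engineer would, in place of code of your own. Each camera call takes 0.05 s, during which the arm holds its last target.

TASK

On this microscope service bench the blue filter was left standing proud on its lamp collar. Turn it there, without taking it off the collar, until its hidden lugs drop into the notches and it sits fully home and level; then let go. Leave the amber filter on the other stand and the green spare filter alone.

Things in the scene. Friction and masses are not known exactly. Their poses are not given: they have to be found in the camera images.
- blue_filter: Filter, loose, ~150 g: black round head 56 mm wide, 30 mm tall, blue glass and band. Origin: centre of head's underside, z up. Below: spigot 42 mm wide, 16 mm deep, and 3 lugs (8 mm wide, 7 mm deep) at 0/120/240 deg from its x; white marks on the head above them. Starts on its lugs, head 7 mm above the rim, 26-60 deg from the nearest notches (either way). Grip the head's upper half.
- lamp_seat (a point): Centre of the blue filter's collar rim, z up: fixed black ring, 70 mm wide, bore 46 mm, rim 80 mm above bench, on a pale foot. 3 bright notches (16 mm wide at the bore, 10 deep) at 0/120/240 deg from x, which points to a column stub (107 mm off, top 45 mm above rim). Lugs within 10 deg of a notch's middle drop in: the filter sinks 7 mm by its weight if let go, or a light push, head on the rim.
- amber_filter: The same kind of filter with an amber-orange glass and band, already home on the collar of a second, identical stand. Origin as for the blue one. To be left alone.
- green_filter: The same kind of filter with a green glass and band, standing in a wooden rest on the bench to one side. Origin as for the blue one. To be left alone.

How it is judged:
At the end, for the whole second after the job is handed in: The blue filter is at rest in its lamp collar, fully home (underside of the head within 2 mm of the rim, axis within 5 mm of the collar's), level within 3.5 degrees and released (z of blue_filter in the frame of lamp_seat between -0.003 and 0.002 m and horizontal distance between blue_filter and lamp_seat below 0.005 m and angle between blue_filter's own z axis and vertical below 0.06 rad and linear speed of blue_filter below 0.02 m/s); the robot touches nothing.
It fails at once if the blue filter is taken off its collar (raised more than 15 mm above where it stood at the start) (z of blue_filter in the frame of lamp_seat above 0.022 m).
It fails at once if the amber filter is moved by more than 15 mm (distance of amber_filter from where it was at the start of the episode above 0.015 m).
It fails at once if the green filter is moved by more than 15 mm (distance of green_filter from where it was at the start of the episode above 0.015 m).
It also fails if it takes over 32 s, if anything falls off the work surface, if the arm or the gripper's body presses on something with over 40 N, if the wrist force passes 120 N, or if a joint passes its speed limit or range.

## Working session

There is one attempt and no reset: what is moved stays moved. The work goes in short steps, Python scripts to look and compute and a tool call to move; the robot and the scene stay as the last step left them, time stands still between calls to the robot, and variables do not carry over. Pictures are saved under pics/ and viewed, and the job is handed in when it is done.

Besides the shell and the picture viewer there is one more tool, called in YAML: its name, and indented under it one key for each argument. carry_out: Moves the arm, as the interface text tells. Its arguments: {"type":"object","properties":{"increments":{"type":"array","items":{"type":"object","properties":{"linear":{"type":"array","items":{"type":"number"}},"yaw":{"type":"number"}}}},"gripper":{"type":"number"},"newtons":{"type":"number"}},"required":["increments"]}

```bash
mkdir -p pics; ls; python3 - <<'E'
from plant import robot
import cv2
for n in("top","side"):
    cv2.imwrite(f"pics/{n}0.png",robot.read_camera(n)); print(n,robot.camera_params(n))
s=robot.read_state();print(s, robot.tip_reach)
E
```

```text
pics
top {'fov_y': 55.73964721014047, 'cx': 287.28313290889986, 'cy': 210.26284043714924, 'k1': -0.04648331816765634, 'R': array([[ 0.01923859, -0.99976438, -0.01005338],
       [-0.99029343, -0.01767   , -0.13786478],
       [ 0.13765465,  0.01260811, -0.99040004]]), 't': array([0.1324608 , 0.51800866, 0.87039866])}
side {'fov_y': 49.97075700565119, 'cx': 278.84745711731955, 'cy': 210.7885853682844, 'k1': -0.11341317817466816, 'R': array([[-0.65877326, -0.75233184, -0.00381917],
       [-0.47761883,  0.42213449, -0.7705081 ],
       [ 0.58128998, -0.50576603, -0.63741877]]), 't': array([0.42745412, 0.26940955, 0.99860589])}
{'t': 0.1, 'q': array([-1.36240901e+00,  1.31099535e-01,  1.48916296e+00,  3.57312218e-05,
        1.52300234e+00, -8.54218377e-02]), 'dq': array([-0.00020019, -0.00032879, -0.00377681,  0.00264013, -0.00060008,
        0.0014227 ]), 'joint_torque': array([ 1.92603453e-03, -5.61342108e+01, -4.93097270e+01,  7.71171483e-02,
        2.91712809e-02, -4.33390812e-05]), 'tool_pos': array([ 0.17366835, -0.57374091,  0.19438816]), 'orientation': array([-0.30541522,  2.06530925, -2.06182305]), 'force': array([0.21166625, 0.54150415, 0.38685421]), 'wrist_torque': array([-0.02001842,  0.0302416 , -0.01570999]), 'opening': 0.09301606728856392} 0.008
```

View pics/top0.png

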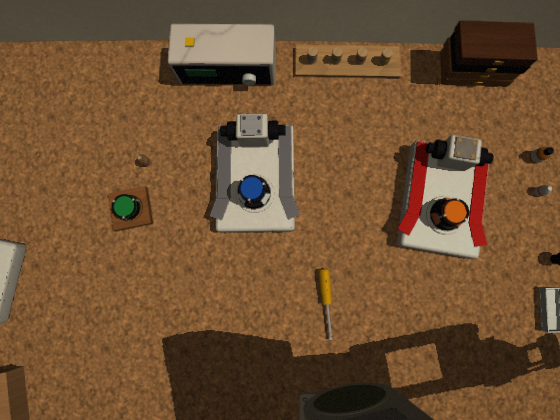

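View pics/side0.png

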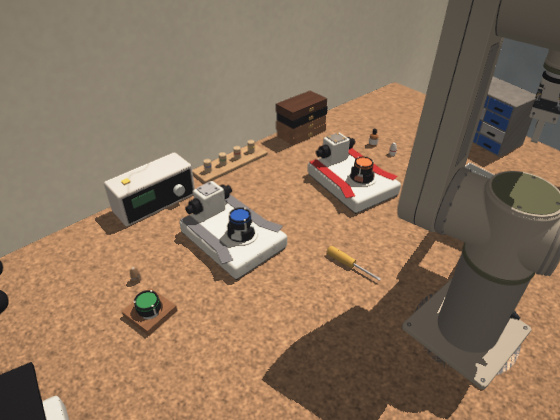

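Top view: blue filter at about (252,188) on the grey-armed stand, amber at (455,211), green at (124,206); column stub at about (252,127). Next, a zoom.

```bash
cat > h.py <<'E'
import numpy as np, cv2
from plant import robot
def KD(n):
    p=robot.camera_params(n); f=210/np.tan(np.radians(p['fov_y']/2))
    return np.array([[f,0,p['cx']],[0,f,p['cy']],[0,0,1]]),np.array([p['k1'],0,0,0,0.]),p['R'],p['t']
def proj(n,X):
    K,D,R,t=KD(n); return cv2.projectPoints(np.atleast_2d(X).astype(float),cv2.Rodrigues(R)[0],t,K,D)[0][:,0]
def unproj(n,uv,z):
    K,D,R,t=KD(n); s=cv2.undistortPoints(np.atleast_2d(uv).astype(float)[:,None],K,D)[:,0]
    d=np.c_[s,np.ones(len(s))]@R; c=-R.T@t
    return c+d*((z-c[2])/d[:,2])[:,None]
def ortho(n,img,c,z,half,N=560):
    # metric view: up = +x, left = +y
    g=np.linspace(half,-half,N); X,Y=np.meshgrid(c[0]+g,c[1]+g,indexing='ij')
    uv=proj(n,np.c_[X.ravel(),Y.ravel(),np.full(X.size,z)]).reshape(N,N,2).astype(np.float32)
    return cv2.remap(img,uv[...,0],uv[...,1],cv2.INTER_CUBIC)
def gam(i): return (255*(i/255.)**0.55).astype(np.uint8)
E
python3 - <<'E'
from h import *
im=cv2.imread('pics/top0.png'); sd=cv2.imread('pics/side0.png')
b=unproj('top',(252,188),.117)[0]; print(b, unproj('top',(252,127),.125), np.hypot(*b[:2]))
print('side',unproj('side',(240,217),.117))
cv2.imwrite('pics/o1.png',gam(ortho('top',im,b,.117,.06)))
c=sd[170:250,190:300]; cv2.imwrite('pics/s1.png',gam(cv2.resize(c,None,fx=7,fy=7,interpolation=cv2.INTER_CUBIC)))
c=im[105:235,210:300]; cv2.imwrite('pics/t1.png',gam(cv2.resize(c,None,fx=4.5,fy=4.5,interpolation=cv2.INTER_CUBIC)))
E
```

```text
[0.55012243 0.21596329 0.117     ] [[0.68069442 0.21943638 0.125     ]] 0.5909947831096691
side [[0.54033217 0.2234684  0.117     ]]
```

View pics/o1.png

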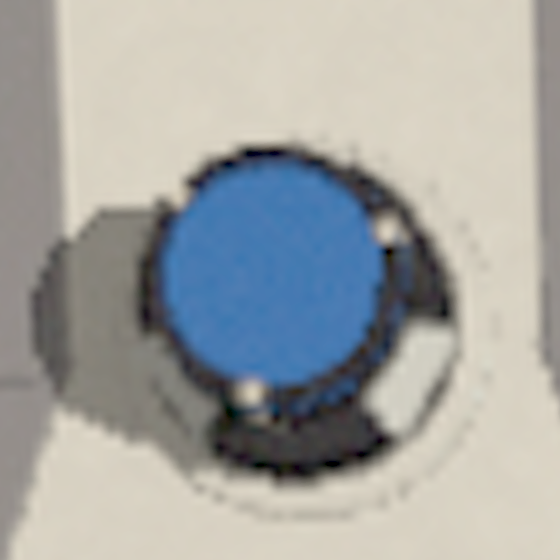

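View pics/s1.png

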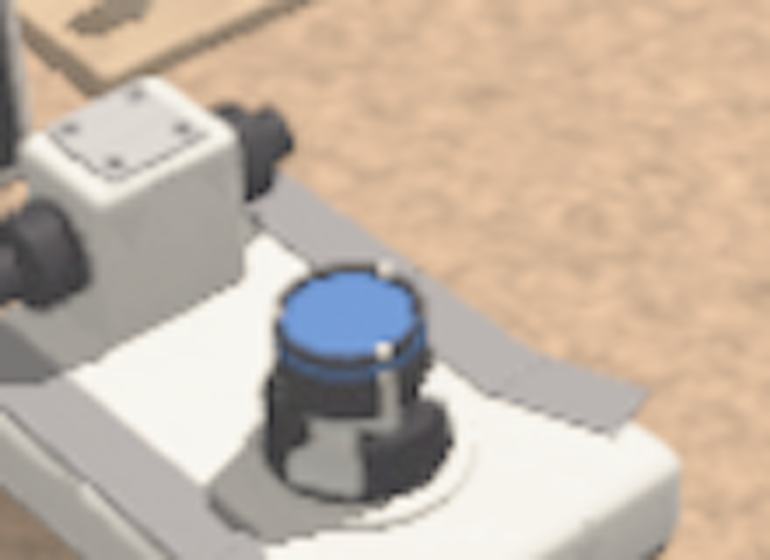

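View pics/t1.png

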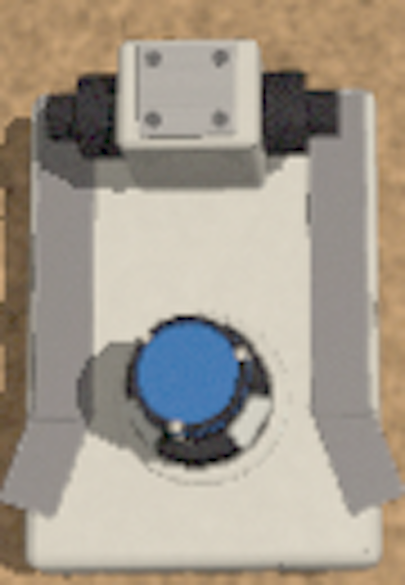

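```bash
python3 - <<'E'
from h import *
im=cv2.imread('pics/top0.png'); sd=cv2.imread('pics/side0.png')
def blob(n,img):
    hsv=cv2.cvtColor(img,cv2.COLOR_BGR2HSV)
    m=cv2.inRange(hsv,(100,140,110),(125,255,255))
    k,l,st,c=cv2.connectedComponentsWithStats(m); r=(170,160,110,80)
    for i in range(1,k):
        if st[i,4]>100: print(n,st[i],c[i],unproj(n,c[i],.117)[0])
blob('top',im);blob('side',sd)
# stub top corners from t1 crop px/4.5 + (210,105): four screws
pts=np.array([(152,58),(220,57),(220,119),(152,119)])/4.5+[210,105]
P=unproj('top',pts,.125);print(P.round(4),P.mean(0))
# stand foot edges
E=np.array([(96,180),(96,410),(308,180),(308,415)])/4.5+[210,105]
print(unproj('top',E,.06).round(4))
b=np.array([.548,.217,0])
o=ortho('top',im,b,.08,.06);cv2.imwrite('pics/o2.png',gam(o))
o=ortho('side',sd,b,.117,.06);cv2.imwrite('pics/o3.png',gam(o))
s=robot.read_state(); print(cv2.Rodrigues(s['orientation'])[0].round(4))
E
```

```text
top [241 177  22  22 361] [251.35180055 187.54847645] [0.55106386 0.21735682 0.117     ]
side [230 209  19  12 171] [239.32163743 214.52046784] [0.54912764 0.21888877 0.117     ]
[[0.7008 0.2377 0.125 ]
 [0.7017 0.2054 0.125 ]
 [0.671  0.2045 0.125 ]
 [0.6706 0.2366 0.125 ]] [0.6860367  0.22104514 0.125     ]
[[0.6604 0.2725 0.06  ]
 [0.542  0.2677 0.06  ]
 [0.662  0.1648 0.06  ]
 [0.5413 0.1621 0.06  ]]
[[-9.571e-01 -3.000e-04  2.896e-01]
 [-2.896e-01  1.600e-03 -9.571e-01]
 [-2.000e-04 -1.000e+00 -1.700e-03]]
```

View pics/o2.png

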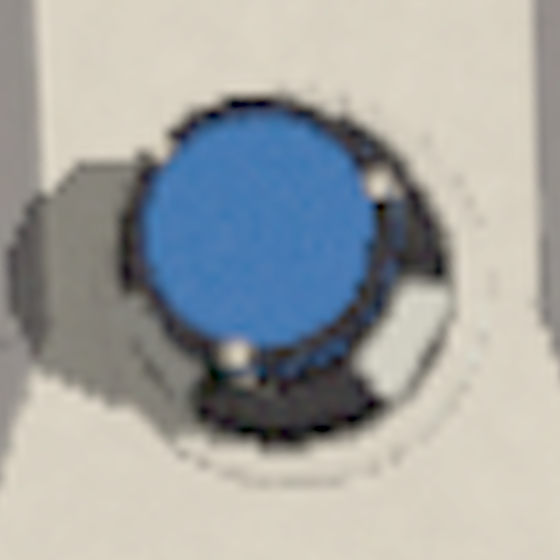

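View pics/o3.png

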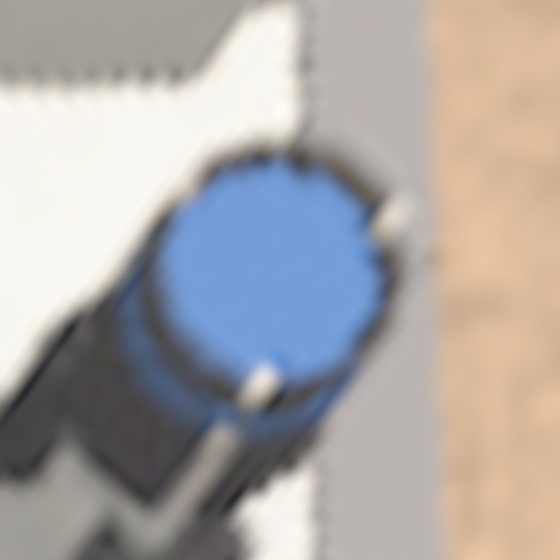

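```bash
python3 - <<'E'
from h import *
a=np.array([(152,58),(220,57),(220,119),(152,119)])/4.5+[210,105]
b=np.array([(135,94),(183,128),(115,162),(69,130)])/7+[190,170]
def n(c,u):
    K,D,R,t=KD(c); return cv2.undistortPoints(u[:,None],K,D)[:,0].T,np.c_[R,t]
x,P=n('top',a);y,Q=n('side',b)
X=cv2.triangulatePoints(P,Q,x,y);X=(X[:3]/X[3]).T;print(X.round(4))
# marks
c=np.array([.550,.218,.117])
u=np.array([(.548+(280-230)/559*.12,.217+(280-388)/559*.12)]) 
for nme,pix,cc in(('top',[(388,230),(250,390)],(.55012,.21596)),('side',[(393,215),(262,382)],(.548,.217))):
    for p in pix:
        w=np.array([cc[0]+(279.5-p[1])/559*.12,cc[1]+(279.5-p[0])/559*.12])
        o={'top':(.5511,.2174),'side':(.5491,.2189)}[nme]
        d=w-o;print(nme,np.hypot(*d),np.degrees(np.arctan2(d[1],d[0])))
E
```

```text
[[0.6836 0.227  0.1485]
 [0.699  0.199  0.1099]
 [0.6875 0.2145 0.1002]
 [0.6732 0.2419 0.1375]]
top 0.02654617190870984 -68.69261347262288
top 0.02518084251971059 168.795935149493
side 0.02919437229802231 -64.11308985702948
side 0.023178064502511458 175.40532555273435
```

carry_out:
  increments:
    - {"linear": [-0.039,0,-0.043],"yaw": -0.116}
    - {"linear": [-0.078,0,-0.086],"yaw": -0.232}
    - {"linear": [-0.117,0,-0.129],"yaw": -0.348}
    - {"linear": [-0.156,0,-0.172],"yaw": -0.464}
    - {"linear": [-0.195,0,-0.215],"yaw": -0.58}
  gripper: 1

```text
t: 0.72
tool_pos: [0.2984, -0.3096, 0.1944]
orientation: [-0.796, 1.701, -1.697]
force: [1.3, -0.7, 0.4]
opening: 0.0932
```

```bash
cat > st.py <<'E'
from h import *
import sys
G=np.array([.550,.218,float(sys.argv[1])])
s=robot.read_state();R=cv2.Rodrigues(s['orientation'])[0]
print('t',s['t'],'q',s['q'].round(3),'pos',s['tool_pos'].round(4),'F',s['force'].round(1),'T',s['wrist_torque'].round(2),'open',s['opening'])
z=R[:,2];print('y',R[:,1].round(3),'jaw ang',np.degrees(np.arctan2(z[1],z[0])),'local delta',(R.T@(G-s['tool_pos'])).round(4))
E
python3 st.py .195
```

```text
t 0.725 q [-9.240e-01 -3.450e-01  1.931e+00  1.000e-03  1.557e+00 -2.300e-01] pos [ 0.2984 -0.3096  0.1944] F [ 1.3 -0.7  0.4] T [-0.01 -0.1   0.03] open 0.09316601084975161
y [-0.     0.002 -1.   ] jaw ang -39.741428360099476 local delta [-5.666e-01  4.000e-04 -1.438e-01]
```

carry_out:
  increments:
    - {"linear": [-0.056,0,-0.014],"yaw": -0.115}
    - {"linear": [-0.112,0,-0.028],"yaw": -0.23}
    - {"linear": [-0.168,0,-0.042],"yaw": -0.345}
    - {"linear": [-0.224,0,-0.056],"yaw": -0.46}
    - {"linear": [-0.28,0,-0.07],"yaw": -0.575}

```text
t: 1.35
tool_pos: [0.4239, -0.0477, 0.1948]
orientation: [-1.152, 1.294, -1.292]
force: [1.4, 0.5, 0.0]
opening: 0.0928
```

```bash
python3 st.py .195
```

```text
t 1.35 q [-0.234 -0.357  1.94   0.002  1.559 -0.119] pos [ 0.4239 -0.0477  0.1948] F [1.4 0.5 0. ] T [-0.06 -0.08 -0.02] open 0.09280514498414778
y [-0.     0.002 -1.   ] jaw ang -6.581346589702927 local delta [-2.784e-01  2.000e-04  9.480e-02]
```

carry_out:
  increments:
    - {"linear": [-0.056,0,0.019],"yaw": -0.115}
    - {"linear": [-0.112,0,0.038],"yaw": -0.23}
    - {"linear": [-0.168,0,0.057],"yaw": -0.345}
    - {"linear": [-0.224,0,0.076],"yaw": -0.46}
    - {"linear": [-0.278,0,0.095],"yaw": -0.575}

```text
t: 1.98
tool_pos: [0.5504, 0.2196, 0.1947]
orientation: [-1.393, 0.862, -0.86]
force: [1.2, 0.1, 1.1]
opening: 0.0931
```

```bash
python3 st.py .098; python3 - <<'E'
from h import *
cv2.imwrite('pics/top2.png',cv2.resize(gam(robot.read_camera('top'))[80:260,180:360],None,fx=3,fy=3))
E
```

```text
t 1.975 q [ 0.292  0.111  1.51   0.002  1.52  -0.172] pos [0.5504 0.2196 0.1947] F [1.2 0.1 1.1] T [-0.05 -0.06  0.02] open 0.0931412295630254
y [-0.001  0.001 -1.   ] jaw ang 26.607678195225162 local delta [ 0.0014  0.0967 -0.0011]
```

View pics/top2.png

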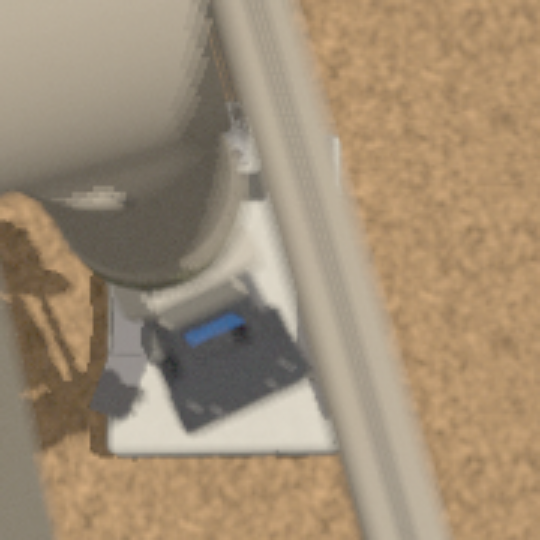

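The gripper is over the stand, with the blue glass just visible beside the palm at about (215,328) in the crop. Descending.

carry_out:
  increments:
    - {"linear": [0.001,0.03,-0.001],"yaw": 0}
    - {"linear": [0.001,0.06,-0.001],"yaw": 0}
    - {"linear": [0.001,0.08,-0.001],"yaw": 0}
    - {"linear": [0.001,0.096,-0.001],"yaw": 0}
    - {"linear": [0.001,0.096,-0.001],"yaw": 0}

```text
t: 2.65
tool_pos: [0.55, 0.2237, 0.0957]
orientation: [-1.395, 0.859, -0.85]
force: [-0.1, -0.9, 0.9]
opening: 0.093
```

```bash
python3 st.py .098; python3 - <<'E'
from h import *
cv2.imwrite('pics/sd2.png',cv2.resize(gam(robot.read_camera('side'))[120:280,160:340],None,fx=4,fy=3.75))
E
```

```text
t 2.65 q [ 0.297  0.183  1.615  0.005  1.346 -0.177] pos [0.55   0.2237 0.0957] F [-0.1 -0.9  0.9] T [-0.05 -0.21 -0.01] open 0.09295009441790683
y [-0.004  0.004 -1.   ] jaw ang 27.060283516281675 local delta [ 0.0051 -0.0023 -0.0026]
```

View pics/sd2.png

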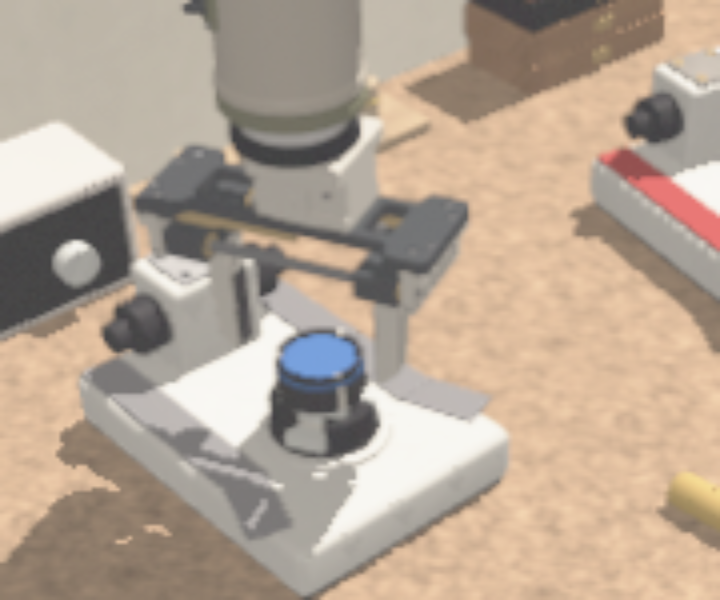

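```bash
python3 - <<'E'
from h import *
s=robot.read_state();R=cv2.Rodrigues(s['orientation'])[0];p=s['tool_pos']
for k in(-.055,0,.055):
    for y in (.008,-.011,-.05):
        u=proj('side',p+R[:,1]*y+R[:,2]*k)[0]; print(k,y,((u-[160,120])*[4,3.75]).round())
print(((proj('side',[.55,.218,.117])[0]-[160,120])*[4,3.75]))
E
```

```text
-0.055 0.008 [391. 408.]
-0.055 -0.011 [390. 386.]
-0.055 -0.05 [388. 341.]
0 0.008 [312. 388.]
0 -0.011 [310. 367.]
0 -0.05 [306. 321.]
0.055 0.008 [236. 369.]
0.055 -0.011 [233. 347.]
0.055 -0.05 [228. 303.]
[317.56858945 353.2604757 ]
```

```bash
python3 - <<'E'
from h import *
im=robot.read_camera('side'); cv2.imwrite('pics/side3.png',im)
cv2.imwrite('pics/sd3.png',cv2.resize(gam(im)[165:245,195:295],None,fx=7,fy=7,interpolation=cv2.INTER_CUBIC))
E
python3 st.py .098
```

```text
t 2.75 q [ 0.297  0.181  1.613  0.005  1.347 -0.177] pos [0.5513 0.2242 0.0979] F [0.5 0.5 1. ] T [-0.05 -0.09 -0.04] open 0.09341858415762024
y [-0.001  0.005 -1.   ] jaw ang 27.06237895398749 local delta [ 0.0049 -0.0001 -0.004 ]
```

View pics/sd3.png

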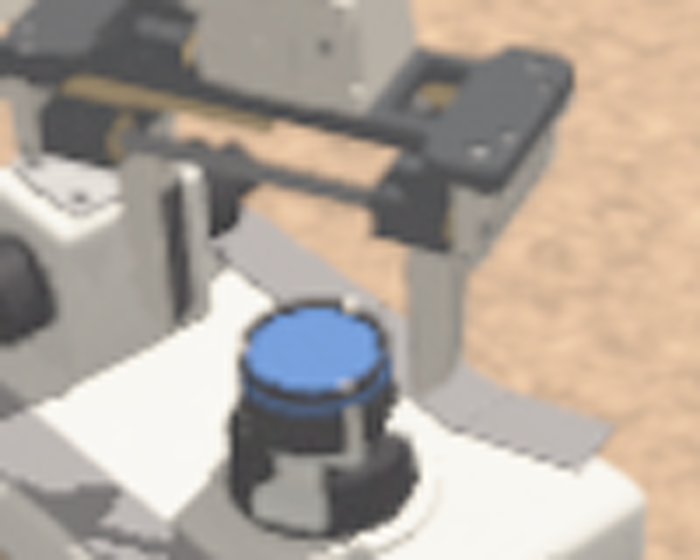

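```bash
python3 - <<'E'
from h import *
im=robot.read_camera('top'); cv2.imwrite('pics/top3.png',im)
cv2.imwrite('pics/tp3.png',cv2.resize(gam(im)[110:230,200:320],None,fx=5,fy=5,interpolation=cv2.INTER_CUBIC))
s=robot.read_state();R=cv2.Rodrigues(s['orientation'])[0];p=s['tool_pos'];print(p)
for k in(-.055,0,.055):
    for y in (.008,-.011,-.08):
        u=proj('top',p+R[:,1]*y+R[:,2]*k)[0]; print(k,y,((u-[200,110])*5).round())
E
```

```text
[0.55166072 0.22426571 0.09831302]
-0.055 0.008 [301. 511.]
-0.055 -0.011 [298. 505.]
-0.055 -0.08 [285. 481.]
0 0.008 [247. 398.]
0 -0.011 [242. 390.]
0 -0.08 [224. 355.]
0.055 0.008 [193. 287.]
0.055 -0.011 [188. 276.]
0.055 -0.08 [165. 232.]
```

View pics/tp3.png

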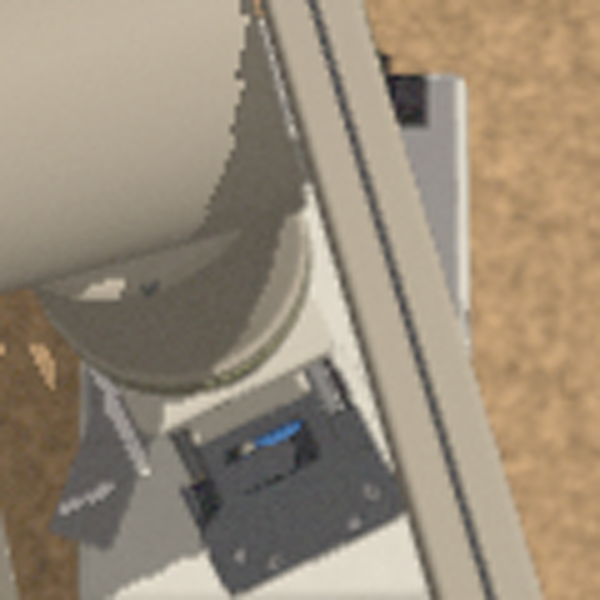

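```bash
python3 - <<'E'
from h import *
def n(c,u):
    K,D,R,t=KD(c); return cv2.undistortPoints(np.array(u,float)[:,None],K,D)[:,0].T,np.c_[R,t]
# plate screws: side (sd3) left (477,150),(505,135),; right corner; top
top=np.array([(235,590),(415,510)])/5+[200,110]
side=np.array([(490,185),(575,70)])/7+[195,165]
x,P=n('top',top);y,Q=n('side',side[[1,0]]); 
for yy in(side,side[::-1]):
    y,Q=n('side',yy);X=cv2.triangulatePoints(P,Q,x,y);X=(X[:3]/X[3]).T;print(X.round(4)); print(proj('top',X)-top)
s=robot.read_state();R=cv2.Rodrigues(s['orientation'])[0];print((R.T@(X-s['tool_pos']).T).T)
E
```

```text
[[0.4546 0.2099 0.2388]
 [0.4845 0.1473 0.2386]]
[[-0.02579994 -0.02737133]
 [-0.1964566  -0.20816475]]
[[0.4427 0.1974 0.2861]
 [0.5002 0.1573 0.185 ]]
[[ 4.14327712  4.62343627]
 [-4.66117261 -4.68280399]]
[[-0.02644721 -0.18790119 -0.10878761]
 [ 0.035806   -0.08701473 -0.07607018]]
```

carry_out:
  increments:
    - {"linear": [0.005,0.003,-0.004],"yaw": 0}
    - {"linear": [0.005,0.007,-0.004],"yaw": 0}
    - {"linear": [0.005,0.007,-0.004],"yaw": 0}

```text
t: 3.18
tool_pos: [0.5501, 0.2178, 0.0909]
orientation: [-1.392, 0.857, -0.852]
force: [0.2, -0.1, -0.9]
opening: 0.0928
```

```bash
python3 - <<'E'
from h import *
im=robot.read_camera('side'); cv2.imwrite('pics/side4.png',im)
c=cv2.resize(gam(im)[165:245,195:295],None,fx=7,fy=7,interpolation=cv2.INTER_CUBIC)
s=robot.read_state();R=cv2.Rodrigues(s['orientation'])[0];p=s['tool_pos']
for k in(-.0465,-.064,.0465,.064):
  for x in(-.0075,.0075):
    for y,col in((.008,(0,0,255)),(-.011,(0,255,0)),(-.04,(255,0,0))):
        u=(proj('side',p+R[:,1]*y+R[:,2]*k+R[:,0]*x)[0]-[195,165]+.5)*7
        cv2.circle(c,tuple(int(v) for v in u),3,col,-1)
cv2.imwrite('pics/sd4.png',c)
E
python3 st.py .09
```

```text
t 3.225 q [ 0.287  0.178  1.629  0.005  1.333 -0.186] pos [0.5502 0.2179 0.0911] F [-0.3  0.3 -0.2] T [-0.01 -0.14 -0.02] open 0.09294368313207721
y [-0.     0.005 -1.   ] jaw ang 27.058415311898035 local delta [-0.0001  0.0011 -0.0001]
```

View pics/sd4.png

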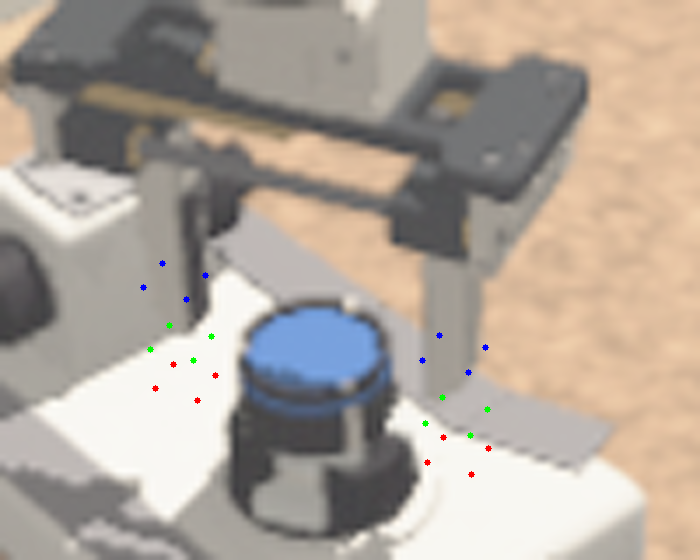

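The visible finger ends, at about (180,335) and (450,400) in the crop, sit some 20 mm higher than the predicted tips. The head lies between the pads either way, so I'll close gently and check the opening.

carry_out:
  increments:
    - {"linear": [0,0,0],"yaw": 0}
    - {"linear": [0,0,0],"yaw": 0}
    - {"linear": [0,0,0],"yaw": 0}
    - {"linear": [0,0,0],"yaw": 0}
    - {"linear": [0,0,0],"yaw": 0}
  gripper: 0.5
  newtons: 12

```text
t: 3.85
tool_pos: [0.5503, 0.218, 0.0912]
orientation: [-1.392, 0.856, -0.852]
force: [0.2, 0.2, 0.2]
opening: 0.0551
```

```bash
python3 st.py .09;python3 - <<'E'
from h import *
im=robot.read_camera('side'); cv2.imwrite('pics/side5.png',im)
c=cv2.resize(gam(im)[165:245,195:295],None,fx=7,fy=7,interpolation=cv2.INTER_CUBIC)
cv2.imwrite('pics/sd5.png',c)
E
```

```text
t 3.85 q [ 0.287  0.178  1.629  0.005  1.333 -0.186] pos [0.5503 0.218  0.0912] F [0.2 0.2 0.2] T [ 0.03 -0.21 -0.02] open 0.05505768186753687
y [ 0.     0.005 -1.   ] jaw ang 27.058116813068132 local delta [-0.0001  0.0012 -0.0003]
```

View pics/sd5.png

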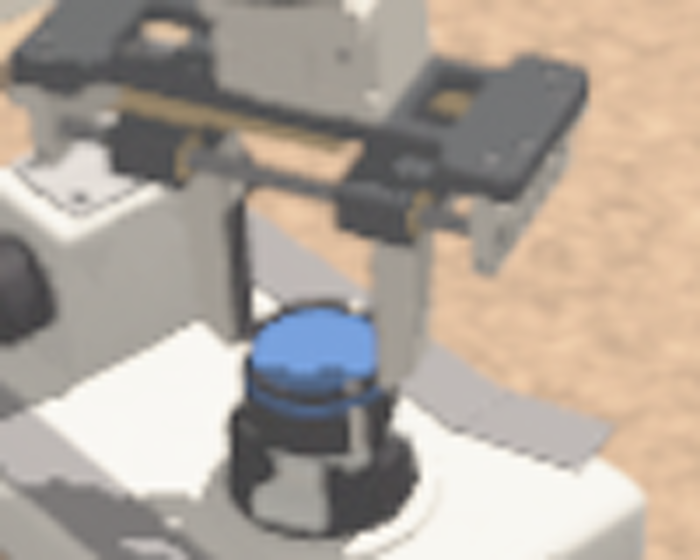

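Both pads are on the head, with the opening stopped at 55 mm. Next is a world turn of about -48°, which is positive yaw.

carry_out:
  increments:
    - {"linear": [0,0,0],"yaw": 0.15}
    - {"linear": [0,0,0],"yaw": 0.3}
    - {"linear": [0,0,0],"yaw": 0.45}
    - {"linear": [0,0,0],"yaw": 0.6}
    - {"linear": [0,0,0],"yaw": 0.72}

```text
t: 4.53
tool_pos: [0.5503, 0.2179, 0.091]
orientation: [-1.076, 1.395, -1.388]
force: [0.1, 0.6, -1.6]
opening: 0.0546
```

```bash
python3 st.py .09;python3 - <<'E'
from h import *
im=robot.read_camera('side'); cv2.imwrite('pics/side6.png',im)
c=cv2.resize(gam(im)[165:245,195:295],None,fx=7,fy=7,interpolation=cv2.INTER_CUBIC)
cv2.imwrite('pics/sd6.png',c)
E
```

```text
t 4.525 q [0.287 0.178 1.629 0.005 1.333 0.538] pos [0.5503 0.2179 0.091 ] F [ 0.1  0.6 -1.6] T [-0.11 -0.26 -0.04] open 0.05462508348104001
y [-0.     0.005 -1.   ] jaw ang -14.452252463244205 local delta [-0.      0.001  -0.0003]
```

View pics/sd6.png

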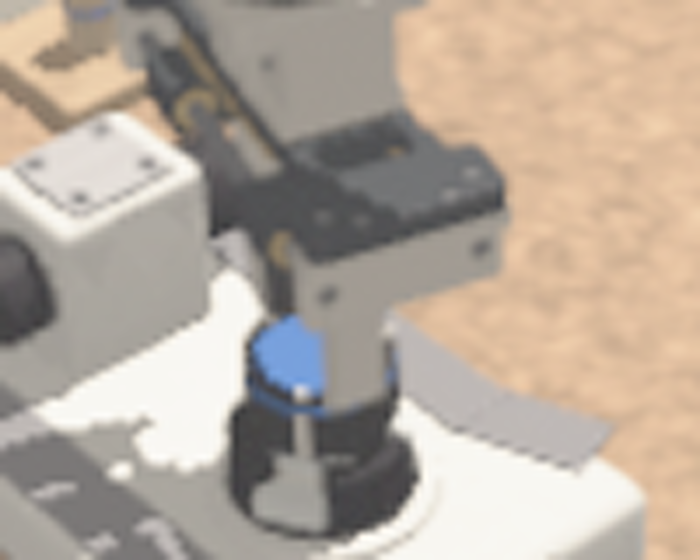

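The white mark has moved from x=350 to x=302, nearly over the bright notch at (295,490). I'll finish the turn and release.

carry_out:
  increments:
    - {"linear": [0,0,0],"yaw": 0.06}
    - {"linear": [0,0,0],"yaw": 0.12}
    - {"linear": [0,0,0],"yaw": 0.12}

```text
t: 4.95
tool_pos: [0.5502, 0.2178, 0.0908]
orientation: [-1.005, 1.483, -1.476]
force: [0.0, 0.3, -2.9]
opening: 0.0551
```

carry_out:
  increments:
    - {"linear": [0,0,0],"yaw": 0}
    - {"linear": [0,0,0],"yaw": 0}
    - {"linear": [0,0,0],"yaw": 0}
    - {"linear": [0,0,0],"yaw": 0}
    - {"linear": [0,0,0],"yaw": 0}
  gripper: 1

```text
t: 5.58
tool_pos: [0.5502, 0.2178, 0.0908]
orientation: [-1.005, 1.483, -1.476]
force: [0.1, 1.0, 0.4]
opening: 0.0928
```

```bash
python3 st.py .09;python3 - <<'E'
from h import *
im=robot.read_camera('side'); cv2.imwrite('pics/side7.png',im)
c=cv2.resize(gam(im)[165:245,195:295],None,fx=7,fy=7,interpolation=cv2.INTER_CUBIC)
cv2.imwrite('pics/sd7.png',c)
E
```

```text
t 5.575 q [0.287 0.178 1.629 0.005 1.333 0.662] pos [0.5502 0.2178 0.0908] F [0.1 1.  0.4] T [-0.08 -0.07 -0.  ] open 0.09275705965657026
y [-0.     0.005 -1.   ] jaw ang -21.525667588368133 local delta [-0.0001  0.0009 -0.0003]
```

View pics/sd7.png

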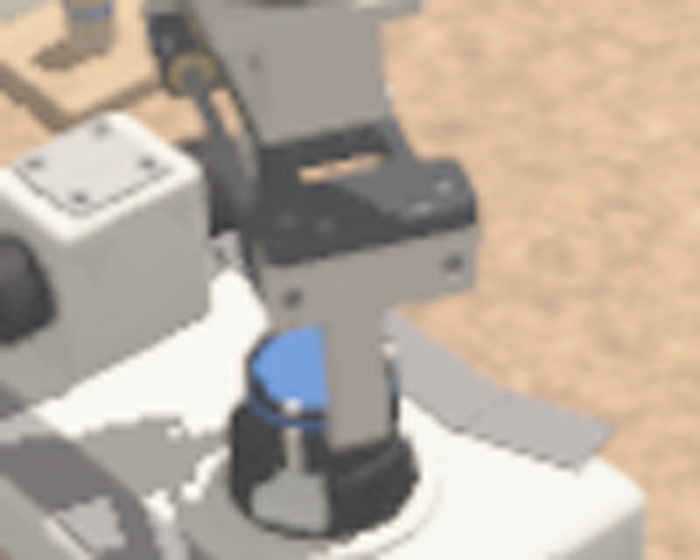

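The blue top now sits lower, with its mark at (293,405). Retreating straight up, slowly at first, and checking.

carry_out:
  increments:
    - {"linear": [0,-0.015,0],"yaw": 0}
    - {"linear": [0,-0.04,0],"yaw": 0}
    - {"linear": [0,-0.08,0],"yaw": 0}
    - {"linear": [0,-0.12,0],"yaw": 0}
    - {"linear": [0,-0.12,0],"yaw": 0}

```text
t: 6.25
tool_pos: [0.5529, 0.218, 0.217]
orientation: [-0.996, 1.479, -1.476]
force: [0.7, -0.0, -0.6]
opening: 0.093
```

```bash
python3 st.py .2;python3 - <<'E'
from h import *
im=robot.read_camera('side'); cv2.imwrite('pics/side8.png',im)
f=lambda i:cv2.resize(gam(i)[190:245,205:280],None,fx=5,fy=6,interpolation=cv2.INTER_CUBIC)
cv2.imwrite('pics/sd8.png',np.hstack([f(cv2.imread('pics/side0.png')),f(im)]))
for n in('side0','side8'):
    m=cv2.inRange(cv2.cvtColor(cv2.imread(f'pics/{n}.png'),cv2.COLOR_BGR2HSV),(100,140,110),(125,255,255))
    m[:190]=0;m[250:]=0;m[:,:210]=0;m[:,280:]=0
    x,y=np.nonzero(m)[::-1];print(n,x.mean(),y.mean(),len(x))
print(proj('side',[[.55,.218,.117],[.55,.218,.110]]))
E
```

```text
t 6.25 q [0.286 0.096 1.486 0.005 1.549 0.662] pos [0.5529 0.218  0.217 ] F [ 0.7 -0.  -0.6] T [-0.07 -0.07  0.05] open 0.09302275501178996
y [ 0.008  0.007 -1.   ] jaw ang -21.524767969316287 local delta [ 0.0013  0.0169 -0.0028]
side0 239.3216374269006 214.5204678362573 171
side8 240.11377245508982 216.90419161676647 167
[[239.39214736 214.20279352]
 [239.55756284 216.32346402]]
```

View pics/sd8.png

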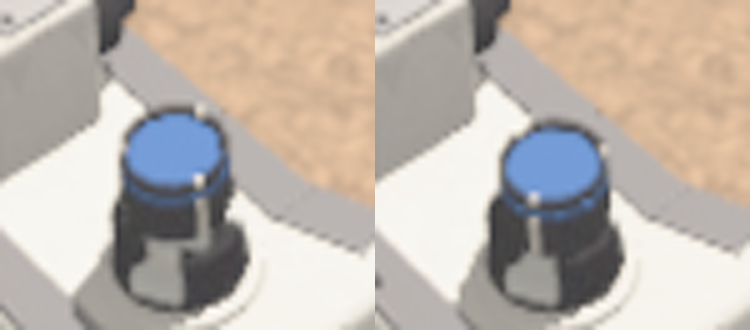

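The blue disc dropped 2.4 px (7 mm predicts 2.1), and the mark sits above the notch. I'll clear the top view for a second check.

carry_out:
  increments:
    - {"linear": [0.04,0,0],"yaw": 0}
    - {"linear": [0.09,0,0],"yaw": 0}
    - {"linear": [0.14,0,0],"yaw": 0}
    - {"linear": [0.19,0,0],"yaw": 0}
    - {"linear": [0.22,0,0],"yaw": 0}

```text
t: 6.92
tool_pos: [0.4694, 0.0113, 0.2114]
orientation: [-1.001, 1.483, -1.477]
force: [0.7, 0.4, -0.1]
opening: 0.0932
```

carry_out:
  increments:
    - {"linear": [0.05,0,-0.02],"yaw": 0}
    - {"linear": [0.1,0,-0.04],"yaw": 0}
    - {"linear": [0.13,0,-0.06],"yaw": 0}
    - {"linear": [0.13,0,-0.06],"yaw": 0}

```text
t: 7.42
tool_pos: [0.3642, -0.0884, 0.2097]
orientation: [-0.999, 1.486, -1.479]
force: [0.8, 0.1, -0.5]
opening: 0.0933
```

```bash
python3 st.py .2;python3 - <<'E'
from h import *
im=robot.read_camera('top'); sd=robot.read_camera('side'); cv2.imwrite('pics/top9.png',im);cv2.imwrite('pics/side9.png',sd)
for n,i in(('top',im),('side',sd)):
    m=cv2.inRange(cv2.cvtColor(i,cv2.COLOR_BGR2HSV),(100,140,110),(125,255,255))
    k,l,st,c=cv2.connectedComponentsWithStats(m)
    for j in range(1,k):
        if st[j,4]>100: print(n,st[j],c[j],unproj(n,c[j],.110)[0])
f=lambda i:cv2.resize(i,(380,285))
a=cv2.resize(gam(ortho('top',im,[.55,.218,0],.110,.06)),(400,400)); b=cv2.resize(gam(sd)[170:250,200:280],(400,400),interpolation=cv2.INTER_CUBIC)
cv2.imwrite('pics/f9.png',np.hstack([a,b]))
E
```

```text
t 7.425 q [-3.820e-01 -5.250e-01  2.034e+00  6.000e-03  1.634e+00 -2.000e-03] pos [ 0.3642 -0.0884  0.2097] F [ 0.8  0.1 -0.5] T [-0.02 -0.1  -0.01] open 0.09330577206486385
y [ 0.002  0.006 -1.   ] jaw ang -21.772615022223647 local delta [-0.3534  0.0119  0.0589]
top [242 179  21  21 363] [252.03030303 189.07988981] [0.54916419 0.21655538 0.11      ]
side [231 212  19  11 168] [240.05952381 216.89880952] [0.54737145 0.21841409 0.11      ]
```

View pics/f9.png

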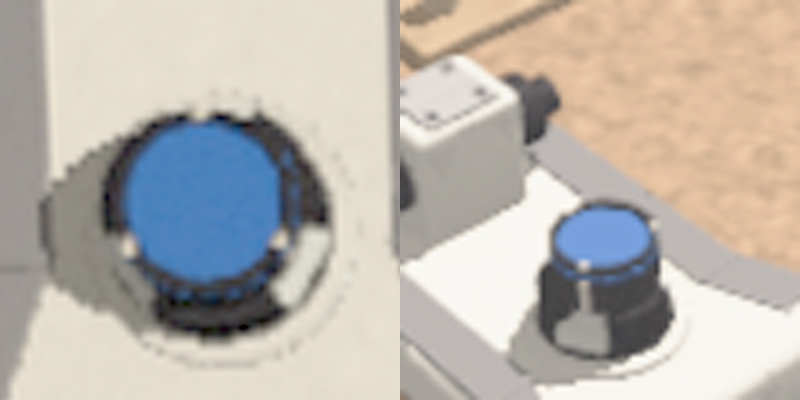

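View pics/top9.png

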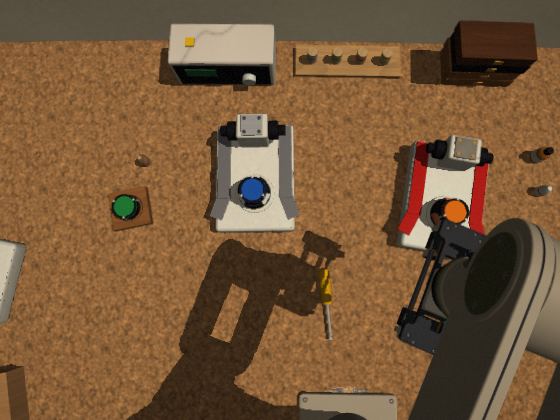

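The marks at (200,110), (128,245) and (278,242) now line up with the notches. The cameras agree on the position for a top at 110 mm, and amber and green are where they were. The arm is at rest and clear, so I'm handing in.

```bash
python3 -c "
from plant import robot
print(abs(robot.read_state()['dq']).max()); print(robot.close_job())"
```

```text
0.024142209635432826
the job is handed in; nothing more can be done
None
```

I turned the blue filter about 48° clockwise (seen from above) on its collar, using a 12 N grip. I then opened the gripper and it dropped into the notches by its own weight. I backed the arm away and handed the job in at about 7.5 s; the hand-in gives no verdict.

**Last checks:**
- **Drop:** the filter sank 2.4 px in the side view, where 7 mm predicts 2.1 px.
- **Alignment:** all three white marks line up with the notches, and by eye the head sits level on the rim. I did not measure the tilt.
- **Position:** the two cameras put the filter's centre within about 2.6 mm of each other, taking the head's top to be at 110 mm (fully home).
- **Other filters:** the amber and green filters were in the same places in the last top view as at the start.
- **Arm:** it is clear of the bench, and the wrist force readings were at noise level.

**One disagreement:** in the side view, the visible fingertips stood 20–25 mm higher than the stated tip position predicts. I did not resolve why. The gripper still stopped at 55 mm on the 56 mm head, and the filter turned with it as expected.

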